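Refit the belt idler and lock it with its R-clip

TASK

Put the belt idler back on the cue lathe's blue bracket: slip the aluminium pulley, hub upwards, over the upright pin until it sits down on the shoulder and let go, then push the straight leg of the R-clip with the orange grip fully through the pin's cross-hole, until its bent leg has ridden over the pin and snapped home round it, and let go. Either end of the hole will do; leave the other things on the bench where they are.

Things in the scene. Friction and masses are not known exactly. Their poses are not given: they have to be found in the camera images.
- bracket: blue plate fixed to the bench, 74 (x) x 124 (y) x 18 mm, origin under its centre, z up; four bolt heads (24 mm above the bench) near its corners. In its middle a dark round shoulder, 42 mm diameter, carries an upright steel pin, 18 mm diameter, top 72 mm above the bench, its top 5 mm bevelled to 11 mm. The pin's cross-hole runs along y, the plate's long side; a red line on the pin's top shows it
- pin_hole (a point): centre of the pin's cross-hole, on the pin's axis, 56 mm above the bench. The hole is 8 mm wide and 7 mm high and goes right through; axes as the bracket's (hole along y)
- pin_shoulder (a point): centre of the shoulder's top face, on the pin's axis, 24 mm above the bench, where the pulley's underside rests; axes as the bracket's
- pulley: loose aluminium pulley lying flat, hub upwards, 90 g; origin under its centre, z up through the hub. Grooved rim 52 mm diameter, 16 mm high; above it a hub 30 mm diameter up to 26 mm high; bore 20.4 mm right through. When home its hub top is 2.5 mm below the cross-hole's lower edge
- clip: R-clip lying flat, 5 mm steel wire, about 125 mm long, 48 g. Origin under the centre of its orange grip, a block 30 (x) x 22 (y) x 12 mm, underside flush with the wire's; take it across its 22 mm. x points from grip to leg tips, z up as it lies. Straight leg on the line y = -6, z = 2.5 mm, from the grip to x = 90 mm. Bent leg on the +y side. Wire eye behind the grip, to x = -32 mm
- clip_seat (a point): point on the clip's straight leg axis where the pin's axis belongs when the clip is home: x = 49.5, y = -6, z = 2.5 mm in the clip's frame
- clip_leg_tip (a point): tip of the clip's straight leg: x = 90, y = -6, z = 2.5 mm in the clip's frame; the last 7 mm narrow to 3 mm diameter. The leg enters the hole before the bent leg meets the pin
- clip_spring (a joint): opening of the clip's springy bent leg, hinged in the grip, in rad: 0 at rest, 0.06 to 0.11 as it rides over the pin, about 0 again once home (also with the pin 2 mm to either side of the seat). Spring 3 N m/rad; pushing it on takes 3 to 12 N. Wire centre at (x, y) mm in the clip's frame: dip (36, 1.5), bulge (47 to 52, 6.3), throat (64, -0.5), flared end (78, 6.5)
- chalk_a: blue cue-chalk cube, 22 mm, origin under its centre; bystander
- chalk_b: second blue cue-chalk cube, 22 mm, origin under its centre; bystander
- spare_pulley: small black plastic pulley, 36 mm diameter, 18 mm high, origin under its centre; bystander (12 mm bore, does not fit the pin)
- screwdriver: screwdriver lying flat, yellow handle; bystander
- wrench: steel wrench lying flat; bystander
- tape: white tape ring lying flat, 90 mm diameter, 24 mm high, origin under its centre; bystander
- oil_bottle: yellow oil bottle with black cap, 48 mm diameter, about 130 mm high, standing; bystander
Not all that is in view belongs to the job. What is shaped like the clip but red or yellow is not meant.

How it is judged:
On the way, in this order (a step that is already met when the one before it is completed fails the run):
1. the pulley sits on the shoulder, on the pin, hub up, and is let go (horizontal distance between pulley and pin_shoulder below 0.004 m and z of pulley in the frame of pin_shoulder between -0.003 and 0.003 m and angle between pulley's own z axis and vertical below 0.1 rad and contact force between the fingers and pulley below 0.1 N and linear speed of pulley below 0.03 m/s), for 0.2 s.
2. the clip's straight leg is through the cross-hole and its bent leg has snapped round the pin (distance between clip_seat and pin_hole below 0.007 m and angle between the x axis of clip and the y axis of bracket, either way round below 0.3 rad and value of joint clip_spring below 0.04 rad), for 0.1 s.
At the end, for the whole second after the job is handed in: Pulley hub up on the shoulder (3 mm in height, 4 mm off the axis, tilt under 0.1 rad); clip seat within 7 mm of the hole's centre, straight leg within 0.3 rad of the hole, bent leg back at rest (under 0.04 rad); both released and still (under 30 mm/s) (all of step 1 and all of step 2 and contact force between the fingers and clip below 0.1 N and linear speed of clip below 0.03 m/s); the robot touches nothing.
It fails at once if one of the seven bystanders is moved by more than 30 mm (distance of any of chalk_a, chalk_b, spare_pulley, screwdriver, wrench, tape, oil_bottle from where it was at the start of the episode above 0.03 m).
It also fails if it takes over 58 s, if anything falls off the work surface, if the arm or the gripper's body presses on something with over 40 N, if the wrist force passes 120 N, or if a joint passes its speed limit or range.

ROBOT

A 7-joint arm with a two-finger parallel gripper is mounted at the origin on the work surface. World frame = base frame: x ahead of the robot, y to its left, z up, the work surface at z = 0. Lengths are in m, angles in rad, forces in N, time in s.
With the tool pointing down it reaches from about 0.425 to 0.875 m from the base axis. Payload 4.7 kg.
Tool frame: the origin (TCP) lies between the finger pads; the fingertips stand 25 mm ahead of it and the grasp point (between the pads) lies 6 mm ahead of it; z points along the fingers, y is the line along which they close (so a half turn about z gives the same grasp; the last joint's range is limited). The gripper opens to 85 mm and grips with 20 to 120 N. Pads are 22 mm wide; open, the fingers measure 114 mm over their backs; the gripper's body (76 mm by 85 mm) begins 54 mm behind the grasp point. The pads swing forward as they close: fully open they stand 13 mm farther back than shut.
Start: joints at [1.152, 0.321, -0.07, 1.45, 0.023, 1.371, -0.057], TCP at [0.273, -0.59, 0.256] pointing down, gripper open.
Joint ranges: [-2.86, 2.86], [-0.3, 2.09], [-1.38, 1.24], [0.06, 2.45], [-1.56, 4.7], [0.09, 2.05], [-2.69, 2.69]. Speed limits (rad/s): [2.57, 2.57, 3.14, 3.14, 3.14, 3.14, 3.14].

INTERFACE

Orientations are given as a rotation vector (axis times angle).
In Python, from rig import read_state, grab_frame, camera_params, finish_job gives the robot as it stands.
- The arm moves only by the shell command python3 -m pendant 'ROWS' [OPENING] [FORCE]. ROWS is JSON, a list of rows, each an object of numbers: "dx", "dy", "dz": the shift along the tool's x, y, z as a fraction of full scale; "rx", "ry", "rz": the turn, a rotation vector about the tool's x, y, z as a fraction of full scale. In form: [{"dx": .., "dy": .., "dz": .., "rx": .., "ry": .., "rz": ..}, ...]. A call has exactly 5 rows; each row shifts and turns the commanded pose from where the row before left it, along the tool's axes as they then stand; what a row does not reach is not made up. Full scale, the value 1, is 0.03 m for a shift and 6 degrees for a turn. A row lasts 1/8 s, in which the tool goes at most 62.5 mm and 10.7 degrees, less where a joint would pass 70% of its speed; a pose out of reach is approached as far as the arm can. A call with a number of a shift or a turn outside -1 to 1 is refused whole. A call with a gripper value outside its range is refused whole. OPENING is the closure, from -1 (fully open) to 1 (shut), set as the call begins (- or left out, the last holds). The fingers move at their own pace and stop on an object; FORCE is the grip in N (left out, the last holds). Time passes only in rows, so rows that do not move let the fingers close, or fill a call up. It gives the time, the measured TCP pose, the force, the opening and the grip force at its end, in the units of the state.
- read_state(): the state, without advancing time (a new reading comes with each control period).
- grab_frame(name): name is "side" or "top"; returns the picture (384x512x3 uint8, red, green, blue); there is no depth.
- camera_params(name): a dict with "fx", "fy", "cx", "cy" (pixels), "dist_coeffs" ([k1, k2, p1, p2, k3] as OpenCV has them; the pictures are not rectified), "extrinsics" (4x4, takes a point from camera to world coordinates). Camera axes: x right, y up, looking along -z (the intrinsics and any distortion apply to the point x, -y, -z); pixel columns grow to the right and rows downward; lengths in m; the calibration is good to about 2 mm. A picture is of the moment at which its call begins. camera_params takes no time and is no camera call.
- finish_job(): hands the job in; it is judged then, once.
The state is a dict: "clock": time; "joint_positions": joint angles; "dq": joint speeds; "effort": joint torques, N m; "eef_pos": TCP position; "tcp_rot": TCP orientation; "force": force on the tool from outside, world axes, zero at the start; "moment": the same for the moment, N m; "finger_gap": finger opening in m; "grip_force": force on a finger pad.
Only numpy, scipy, OpenCV 4.12 (cv2) and the standard library are available. Lean on these libraries where they do the work, as an engineer would, in place of code of your own. Each camera call takes 0.05 s, during which the arm holds its last target. There are 200 camera calls.

## Working session

There is one attempt and no reset: what is moved stays moved. The work goes in short steps, Python scripts to look and compute and a shell command to move; the robot and the scene stay as the last step left them, time stands still between calls to the robot, and variables do not carry over. Pictures are saved under pics/ and viewed, at most 10 in all, crops included, and the job is handed in when it is done.

```bash
mkdir -p pics
python3 - <<'E'
from rig import *
import cv2
for n in("top","side"):
    f=grab_frame(n); cv2.imwrite(f"pics/{n}0.png",cv2.resize(f[:,:,::-1],(800,600),interpolation=cv2.INTER_CUBIC)); cv2.imwrite(f"{n}0raw.png",f[:,:,::-1])
    p=camera_params(n); print(n,p)
s=read_state(); print(s)
E
```

```text
top {'fx': 417.84427867791004, 'fy': 417.84427867791004, 'cx': 253.85717016823932, 'cy': 185.5365673856049, 'dist_coeffs': array([0.02437766, 0.        , 0.        , 0.        , 0.        ]), 'extrinsics': array([[ 0.06505736,  0.96877888, -0.23923843,  0.35800084],
       [-0.99787408,  0.06408547, -0.01184762,  0.01195131],
       [ 0.00385398,  0.2395006 ,  0.97088857,  1.04560301],
       [ 0.        ,  0.        ,  0.        ,  1.        ]])}
side {'fx': 366.34355969553513, 'fy': 366.34355969553513, 'cx': 253.6725252429535, 'cy': 187.58198753425853, 'dist_coeffs': array([-0.02389933,  0.        ,  0.        ,  0.        ,  0.        ]), 'extrinsics': array([[-0.89059794,  0.2992335 , -0.34248303,  0.29147401],
       [-0.45450353, -0.61239919,  0.64683366,  0.55046847],
       [-0.01618203,  0.73172847,  0.68140413,  0.62374516],
       [ 0.        ,  0.        ,  0.        ,  1.        ]])}
{'clock': 0.1, 'joint_positions': array([ 1.15209744,  0.32176525, -0.0700764 ,  1.4515623 ,  0.02258712,
        1.37080404, -0.05690432]), 'dq': array([-0.00148062, -0.00198937,  0.0022358 , -0.00350922, -0.00159388,
        0.00166803, -0.0005053 ]), 'effort': array([-6.37500707e-04, -4.94878471e+01, -3.84229291e-01, -3.15208590e+01,
        1.30449620e-02,  7.47359300e-03, -2.99824353e-05]), 'eef_pos': array([ 0.27239027, -0.58968369,  0.25531746]), 'tcp_rot': array([-3.06666429e+00, -6.74202460e-01,  7.18638576e-04]), 'force': array([-0.63632043, -0.63075487,  0.27104878]), 'moment': array([0.02162593, 0.06143589, 0.02703669]), 'grip_force': 0.0, 'finger_gap': 0.08559849399180476}
```

View pics/top0.png

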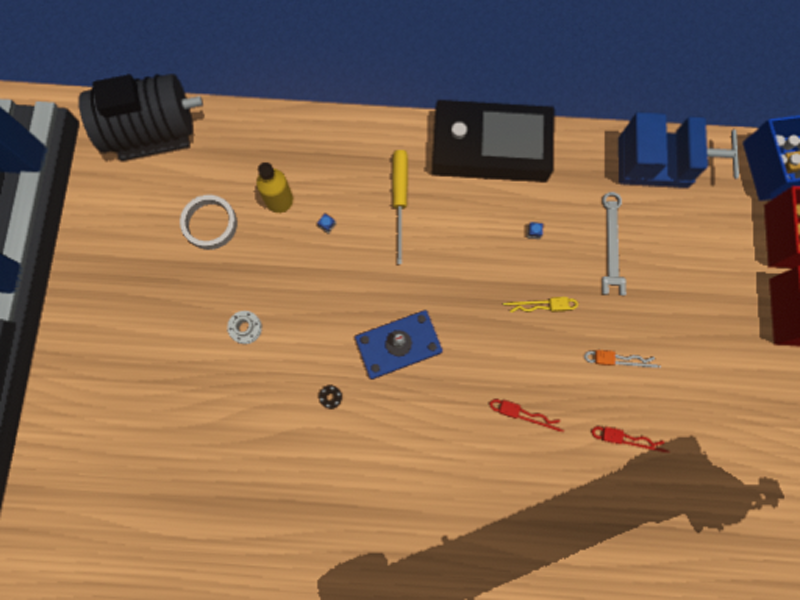

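View pics/side0.png

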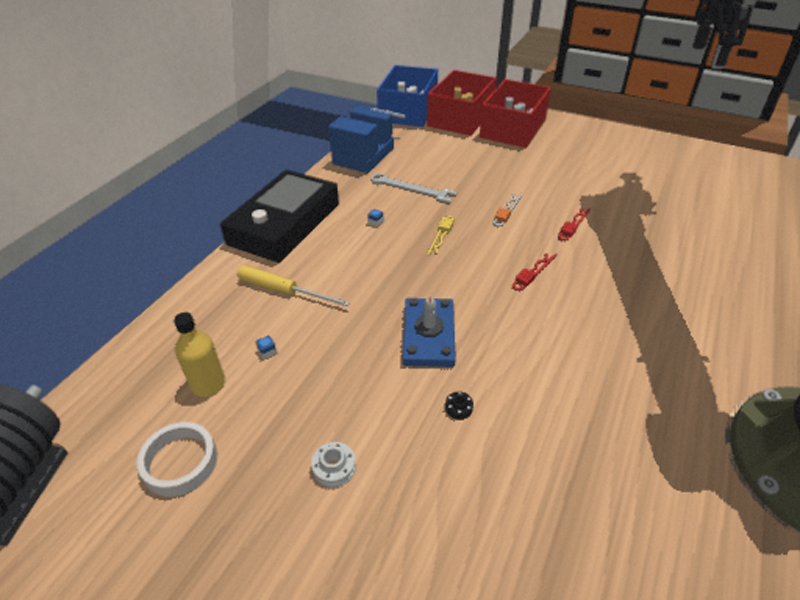

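The top view shows the pulley at about (244,327), the pin at (399,343) and the orange clip's grip at (606,358) with its legs pointing right. In the side view they are at (333,463), (430,310) and (503,215).

```bash
cat > h.py <<'E'
import numpy as np,cv2
from rig import *
from scipy.spatial.transform import Rotation as R
def ray(n,px):
    p=camera_params(n);K=np.array([[p['fx'],0,p['cx']],[0,p['fy'],p['cy']],[0,0,1]])
    u=cv2.undistortPoints(np.array(px,float).reshape(-1,1,2),K,p['dist_coeffs']).reshape(-1,2)
    E=p['extrinsics'];d=np.c_[u[:,0],-u[:,1],-np.ones(len(u))]@E[:3,:3].T
    return E[:3,3],d
def plane(n,px,z):
    o,d=ray(n,px);return o+d*((z-o[2])/d[:,2])[:,None]
def tri(pt,ps):
    o1,d1=ray("top",pt);o2,d2=ray("side",ps);A=np.c_[d1[0],-d2[0]]
    t=np.linalg.lstsq(A,o2-o1,rcond=None)[0];a=o1+d1[0]*t[0];b=o2+d2[0]*t[1];return (a+b)/2,np.linalg.norm(a-b)
def mask(f,lo,hi,box=None):
    m=cv2.inRange(cv2.cvtColor(f,cv2.COLOR_RGB2HSV),np.array(lo),np.array(hi))
    if box:
        k=np.zeros_like(m);x0,y0,x1,y1=box;k[y0:y1,x0:x1]=1;m=m*k
    return m
def cen(m):
    y,x=np.nonzero(m);return [x.mean(),y.mean()]
def big(m):
    return max(cv2.findContours(m,cv2.RETR_EXTERNAL,cv2.CHAIN_APPROX_NONE)[0],key=cv2.contourArea)
E
python3 - <<'E'
from h import *
T=cv2.imread("top0raw.png")[:,:,::-1].copy();S=cv2.imread("side0raw.png")[:,:,::-1].copy()
# bracket
for n,f,b in(("top",T,(220,190,290,250)),("side",S,(250,185,300,240))):
    c=big(mask(f,(105,100,40),(130,255,255),b));r=cv2.minAreaRect(c);
    q=plane(n,c.reshape(-1,2),.018)[:,:2].astype(np.float32)
    r=cv2.minAreaRect((q*1000));bx=cv2.boxPoints(r);print(n,"bracket",r,bx.round(1).tolist())
# pulley: low-saturation blob
for n,f,b in(("top",T,(135,190,180,230)),("side",S,(190,275,235,320))):
    m=mask(f,(0,0,95),(180,75,255),b);c=big(m);print(n,"pulley px",cv2.minEnclosingCircle(c),cv2.boundingRect(c))
    for z in(.008,.016):
        q=plane(n,cv2.convexHull(c).reshape(-1,2),z)[:,:2].astype(np.float32)*1000;print(z,cv2.minEnclosingCircle(q))
# clip grip
for n,f,b in(("top",T,(370,215,430,245)),("side",S,(310,120,340,150))):
    m=mask(f,(3,150,80),(14,255,255),b);c=big(m)
    q=plane(n,c.reshape(-1,2),.010)[:,:2].astype(np.float32)*1000;print(n,"grip",cen(m),cv2.minAreaRect(q),plane(n,[cen(m)],.01))
cv2.imwrite("pics/c.png",np.hstack([cv2.resize(T[210:245,360:430],(600,300),interpolation=4)[:,:,::-1]]))
r=np.vstack([cv2.resize(T[205:245,365:435],(700,290),interpolation=4),np.hstack([cv2.resize(T[195:235,235:277],(350,300),interpolation=4),cv2.resize(S[180:240,250:300],(350,300),interpolation=4)])])
cv2.imwrite("pics/c.png",r[:,:,::-1])
E
```

```text
top bracket ((524.0189208984375, 16.51490020751953), (71.7479476928711, 120.6571273803711), 24.3117733001709) [[466.5, 56.70000076293945], [516.2000122070312, -53.20000076293945], [581.5, -23.700000762939453], [531.9000244140625, 86.30000305175781]]
side bracket ((518.5982666015625, 24.948394775390625), (71.69666290283203, 132.346923828125), 24.311317443847656) [[458.70001220703125, 70.5], [513.2000122070312, -50.099998474121094], [578.5, -20.600000381469727], [524.0, 100.0]]
top pulley px ((156.0, 209.0500030517578), 10.789100646972656) (146, 199, 21, 21)
0.008 ((536.3076171875, 266.5872497558594), 27.869802474975586)
0.016 ((534.9326782226562, 264.6241149902344), 27.654924392700195)
side pulley px ((213.09524536132812, 296.9047546386719), 15.13343620300293) (199, 282, 29, 30)
0.008 ((532.7962646484375, 265.86297607421875), 30.873746871948242)
0.016 ((529.6610107421875, 269.56072998046875), 30.472604751586914)
top grip [np.float64(386.93700787401576), np.float64(228.4724409448819)] ((525.2279052734375, -312.0218811035156), (22.4655704498291, 32.84015655517578), 3.8450770378112793) [[ 0.52531325 -0.31269904  0.01      ]]
side grip [np.float64(321.5), np.float64(137.0)] ((521.6987915039062, -307.1229553222656), (24.02097511291504, 39.47465896606445), 3.397233486175537) [[ 0.52166312 -0.30794845  0.01      ]]
```

View pics/c.png

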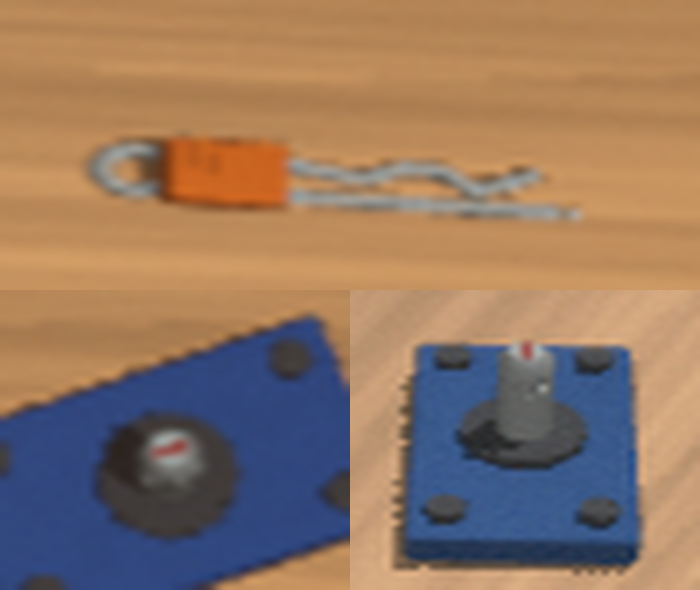

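The crop shows the clip's straight leg on the robot side (tip near (575,213) of the crop) and its bent leg on the far side. The red mark on the pin is visible in both views, running along the plate's long side.

Run:
```python
from h import *
T=cv2.imread("top0raw.png")[:,:,::-1].copy();S=cv2.imread("side0raw.png")[:,:,::-1].copy()
mt=mask(T,(0,110,60),(8,255,255),(245,205,270,225))|mask(T,(172,110,60),(180,255,255),(245,205,270,225))
ms=mask(S,(0,110,60),(8,255,255),(265,180,290,200))|mask(S,(172,110,60),(180,255,255),(265,180,290,200))
print((mt>0).sum(),(ms>0).sum(),cen(mt),cen(ms))
print("pin",tri([cen(mt)],[cen(ms)]),plane("top",[cen(mt)],.072),plane("side",[cen(ms)],.072))
q=plane("top",[[365+575/10-.5,205+213/7.25-.5],[365+290/10-.5,205+197/7.25-.5]],.0025);print(q)
d=q[0]-q[1];print("leg dir",np.degrees(np.arctan2(d[0],-d[1])))
# pulley hub bore / outline
cv2.imwrite("pics/p.png",np.hstack([cv2.resize(T[195:225,140:170],(400,400),interpolation=4),cv2.resize(S[275:320,190:235],(400,400),interpolation=4)])[:,:,::-1])
s=read_state();print(R.from_rotvec(s['tcp_rot']).as_matrix().round(3))
```

```text
3 2 [np.float64(255.0), np.float64(215.66666666666666)] [np.float64(275.0), np.float64(191.5)]
pin (array([0.52368822, 0.01598018, 0.07033343]), np.float64(0.003394319332894146)) [[0.52507334 0.01638331 0.072     ]] [[0.5212544  0.01745161 0.072     ]]
[[ 0.51881523 -0.40174961  0.0025    ]
 [ 0.51957033 -0.33125353  0.0025    ]]
leg dir -0.6136866804935931
[[ 0.908  0.419 -0.001]
 [ 0.419 -0.908  0.002]
 [-0.    -0.002 -1.   ]]
```

View pics/p.png

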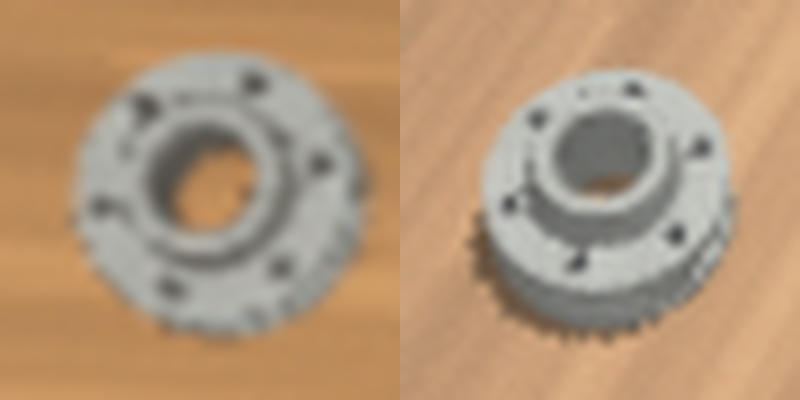

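```bash
python3 -m pendant '[{"dx":1,"rz":-0.44},{"dx":1,"rz":-0.44},{"dx":1,"rz":-0.44},{"dx":1,"rz":-0.44},{"dx":1,"rz":-0.44}]' -1 40
python3 - <<'E'
from h import *
print("hub",tri([[155.0,207.8]],[[212.2,291.6]]),plane("top",[[155.0,207.8]],.026),plane("side",[[212.2,291.6]],.026))
E
```

```text
hub (array([0.53582411, 0.26534974, 0.0219455 ]), np.float64(0.002784179608159226)) [[0.53646172 0.26483366 0.026     ]] [[0.53276539 0.26701908 0.026     ]]invalid input at $[0]: expected keys dx, dy, dz, rx, ry, rz
```

```bash
python3 -m pendant '[{"dx":1,"dy":0,"dz":0,"rx":0,"ry":0,"rz":-0.44},{"dx":1,"dy":0,"dz":0,"rx":0,"ry":0,"rz":-0.44},{"dx":1,"dy":0,"dz":0,"rx":0,"ry":0,"rz":-0.44},{"dx":1,"dy":0,"dz":0,"rx":0,"ry":0,"rz":-0.44},{"dx":1,"dy":0,"dz":0,"rx":0,"ry":0,"rz":-0.44}]' -1 40
```

```text
clock: 0.72
eef_pos: [0.4042, -0.5135, 0.2564]
tcp_rot: [2.968, 1.029, 0.0]
force: [0.1, -0.3, -0.5]
finger_gap: 0.0858
grip_force: 0.0
```

```bash
python3 -m pendant '[{"dx":1,"dy":0,"dz":0,"rx":0,"ry":0,"rz":-0.44},{"dx":1,"dy":0,"dz":0,"rx":0,"ry":0,"rz":-0.44},{"dx":1,"dy":0,"dz":0,"rx":0,"ry":0,"rz":-0.44},{"dx":1,"dy":0,"dz":0,"rx":0,"ry":0,"rz":-0.44},{"dx":1,"dy":0,"dz":0,"rx":0,"ry":0,"rz":-0.44}]'
python3 -m pendant '[{"dx":1,"dy":0,"dz":0,"rx":0,"ry":0,"rz":-0.44},{"dx":1,"dy":0,"dz":0,"rx":0,"ry":0,"rz":-0.44},{"dx":1,"dy":0,"dz":0,"rx":0,"ry":0,"rz":-0.44},{"dx":1,"dy":0,"dz":0,"rx":0,"ry":0,"rz":-0.44},{"dx":1,"dy":0,"dz":0,"rx":0,"ry":0,"rz":-0.44}]'
python3 -m pendant '[{"dx":1,"dy":0,"dz":0,"rx":0,"ry":0,"rz":-0.44},{"dx":1,"dy":0,"dz":0,"rx":0,"ry":0,"rz":-0.44},{"dx":1,"dy":0,"dz":0,"rx":0,"ry":0,"rz":-0.44},{"dx":1,"dy":0,"dz":0,"rx":0,"ry":0,"rz":-0.44},{"dx":1,"dy":0,"dz":0,"rx":0,"ry":0,"rz":-0.44}]'
python3 -m pendant '[{"dx":1,"dy":0,"dz":0,"rx":0,"ry":0,"rz":-0.44},{"dx":1,"dy":0,"dz":0,"rx":0,"ry":0,"rz":-0.44},{"dx":1,"dy":0,"dz":0,"rx":0,"ry":0,"rz":-0.44},{"dx":1,"dy":0,"dz":0,"rx":0,"ry":0,"rz":-0.44},{"dx":1,"dy":0,"dz":0,"rx":0,"ry":0,"rz":-0.44}]'
python3 -m pendant '[{"dx":1,"dy":0,"dz":0,"rx":0,"ry":0,"rz":-0.44},{"dx":1,"dy":0,"dz":0,"rx":0,"ry":0,"rz":-0.44},{"dx":1,"dy":0,"dz":0,"rx":0,"ry":0,"rz":-0.44},{"dx":1,"dy":0,"dz":0,"rx":0,"ry":0,"rz":-0.44},{"dx":1,"dy":0,"dz":0,"rx":0,"ry":0,"rz":-0.44}]'
cat > go.py <<'E'
# usage: go.py x y z yaw(deg of tool y) : remaining in tool units, tool assumed fixed axes
from h import *
import sys
x,y,z,yaw=map(float,sys.argv[1:5]);s=read_state();M=R.from_rotvec(s['tcp_rot']).as_matrix()
tilt=np.degrees(np.arccos(-M[2,2]));cur=np.degrees(np.arctan2(M[1,1],M[0,1]))
v=M.T@(np.array([x,y,z])-s['eef_pos']);G=np.array([[np.sin(np.radians(yaw)),np.cos(np.radians(yaw)),0],[-np.cos(np.radians(yaw)),np.sin(np.radians(yaw)),0],[0,0,-1]]).copy()
t=np.radians(yaw);G=np.c_[[-np.sin(t),np.cos(t),0],[np.cos(t),np.sin(t),0],[0,0,-1]]
w=np.degrees(R.from_matrix(M.T@G).as_rotvec())/6
print("t",s['clock'],"pos",s['eef_pos'].round(4),"yaw",cur.round(2),"tilt",tilt.round(2),"F",s['force'].round(2),"gap",round(s['finger_gap'],4),"grip",round(s['grip_force'],1))
print("todo now-axes dxyz rows",(v/.03).round(3),"final axes",(G.T@M@v/.03).round(3),"rot rows",w.round(3))
E
python3 go.py 0.5346 0.266 0.12 24.3
```

```text
clock: 1.35
eef_pos: [0.5124, -0.411, 0.2563]
tcp_rot: [2.831, 1.362, -0.0]
force: [1.0, -0.0, -0.2]
finger_gap: 0.085
grip_force: 0.0
clock: 1.98
eef_pos: [0.5947, -0.2859, 0.2563]
tcp_rot: [2.656, 1.678, -0.0]
force: [-0.3, -0.5, 0.2]
finger_gap: 0.0853
grip_force: 0.0
clock: 2.6
eef_pos: [0.6462, -0.1454, 0.2563]
tcp_rot: [2.445, 1.972, 0.0]
force: [1.0, 0.4, 0.9]
finger_gap: 0.0857
grip_force: 0.0
clock: 3.22
eef_pos: [0.6643, 0.0032, 0.2563]
tcp_rot: [2.202, 2.24, 0.0]
force: [0.4, -0.3, 0.1]
finger_gap: 0.0851
grip_force: 0.0
clock: 3.85
eef_pos: [0.648, 0.152, 0.2563]
tcp_rot: [1.93, 2.479, -0.0]
force: [0.2, -0.6, -0.0]
finger_gap: 0.0852
grip_force: 0.0
t 3.85 pos [0.648  0.152  0.2563] yaw 14.18 tilt 0.0 F [ 0.2 -0.6 -0. ] gap 0.0852 grip 0.0
todo now-axes dxyz rows [ 4.609 -2.734  4.542] final axes [ 5.018 -1.882  4.542] rot rows [-1.000e-03  1.000e-03 -1.687e+00]
```

```bash
python3 -m pendant '[{"dx":0.96,"dy":-0.46,"dz":0.9,"rx":0,"ry":0,"rz":-0.34},{"dx":0.96,"dy":-0.46,"dz":0.9,"rx":0,"ry":0,"rz":-0.34},{"dx":0.96,"dy":-0.46,"dz":0.9,"rx":0,"ry":0,"rz":-0.34},{"dx":0.96,"dy":-0.46,"dz":0.9,"rx":0,"ry":0,"rz":-0.34},{"dx":0.96,"dy":-0.46,"dz":0.9,"rx":0,"ry":0,"rz":-0.33}]'
python3 go.py 0.5346 0.266 0.027 24.3
```

```text
clock: 4.47
eef_pos: [0.5371, 0.2669, 0.1206]
tcp_rot: [1.704, 2.639, 0.0]
force: [-0.2, -0.0, -0.3]
finger_gap: 0.0854
grip_force: 0.0
t 4.475 pos [0.5371 0.2669 0.1206] yaw 24.3 tilt 0.03 F [-0.21 -0.05 -0.31] gap 0.0854 grip 0.0
todo now-axes dxyz rows [ 0.006 -0.091  3.121] final axes [ 0.006 -0.089  3.121] rot rows [0.004 0.001 0.   ]
```

```bash
python3 -m pendant '[{"dx":0,"dy":-0.09,"dz":0.8,"rx":0,"ry":0,"rz":0},{"dx":0,"dy":0,"dz":0.8,"rx":0,"ry":0,"rz":0},{"dx":0,"dy":0,"dz":0.8,"rx":0,"ry":0,"rz":0},{"dx":0,"dy":0,"dz":0.5,"rx":0,"ry":0,"rz":0},{"dx":0,"dy":0,"dz":0.25,"rx":0,"ry":0,"rz":0}]'
python3 -m pendant '[{"dx":0,"dy":0,"dz":0,"rx":0,"ry":0,"rz":0},{"dx":0,"dy":0,"dz":0,"rx":0,"ry":0,"rz":0},{"dx":0,"dy":0,"dz":0,"rx":0,"ry":0,"rz":0},{"dx":0,"dy":0,"dz":0,"rx":0,"ry":0,"rz":0},{"dx":0,"dy":0,"dz":0,"rx":0,"ry":0,"rz":0}]' 1 40
python3 - <<'E'
from h import *
T=grab_frame("top");S=grab_frame("side")
cv2.imwrite("pics/g.png",np.hstack([cv2.resize(T[180:240,125:185],(400,400),interpolation=4),cv2.resize(S[250:330,170:250],(400,400),interpolation=4)])[:,:,::-1])
E
```

```text
clock: 5.1
eef_pos: [0.5354, 0.2646, 0.0261]
tcp_rot: [-1.707, -2.637, 0.001]
force: [0.4, 0.1, -0.1]
finger_gap: 0.0852
grip_force: 0.0
clock: 5.72
eef_pos: [0.5367, 0.2648, 0.0281]
tcp_rot: [1.707, 2.636, 0.003]
force: [-0.5, -1.3, 7.0]
finger_gap: 0.0507
grip_force: 42.1
```

View pics/g.png

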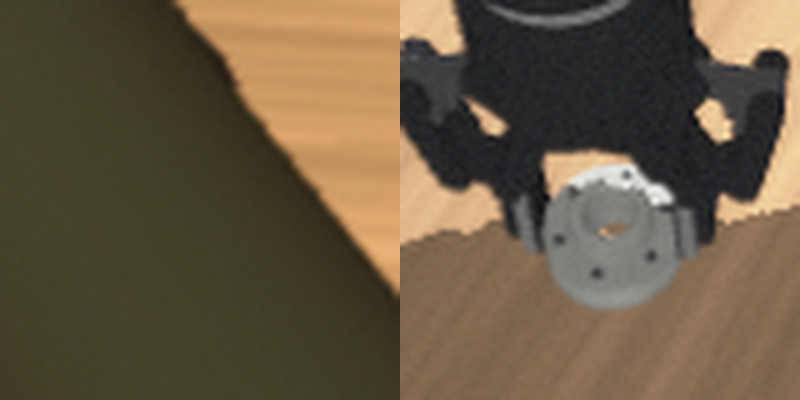

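The side crop shows the pulley between the pads, with its hub centre still near (212,292) in the full picture. The arm hides it in the top view. Next I lift it.

```bash
python3 -m pendant '[{"dx":0,"dy":0,"dz":-0.4,"rx":0,"ry":0,"rz":0},{"dx":0,"dy":0,"dz":-0.7,"rx":0,"ry":0,"rz":0},{"dx":0,"dy":0,"dz":-0.9,"rx":0,"ry":0,"rz":0},{"dx":0,"dy":0,"dz":-0.9,"rx":0,"ry":0,"rz":0},{"dx":0,"dy":0,"dz":-0.3,"rx":0,"ry":0,"rz":0}]'
python3 go.py 0.5246 0.0158 0.122 24.3
python3 - <<'E'
from h import *
S=grab_frame("side")
cv2.imwrite("pics/l.png",cv2.resize(S[210:330,140:260],(600,600),interpolation=4)[:,:,::-1])
E
```

```text
clock: 6.45
eef_pos: [0.5369, 0.265, 0.1257]
tcp_rot: [1.706, 2.635, 0.005]
force: [0.7, -1.0, -1.8]
finger_gap: 0.0511
grip_force: 42.1
t 6.45 pos [0.5369 0.265  0.1257] yaw 24.14 tilt 0.24 F [ 0.67 -0.99 -1.82] gap 0.0511 grip 42.1
todo now-axes dxyz rows [-7.413 -3.773  0.11 ] final axes [-7.402 -3.793  0.122] rot rows [ 0.039  0.004 -0.026]
```

View pics/l.png

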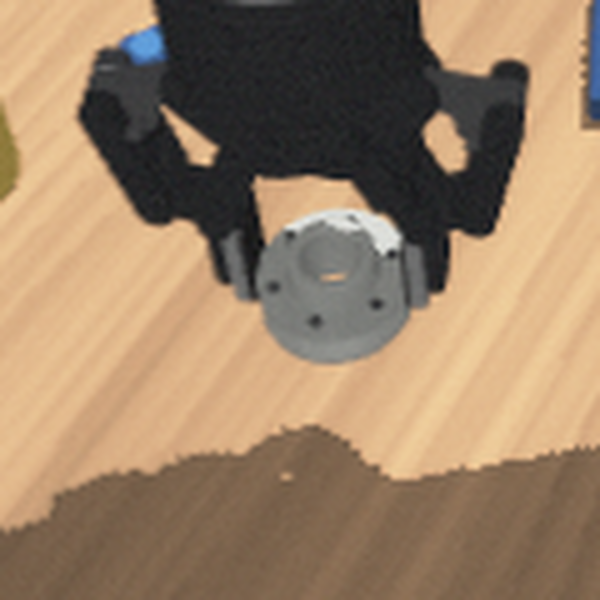

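The side crop shows the pulley held level, with its hub centre at about (332,250) of the crop.

```bash
python3 -m pendant '[{"dx":-0.74,"dy":-0.378,"dz":0,"rx":0,"ry":0,"rz":0},{"dx":-0.74,"dy":-0.378,"dz":0,"rx":0,"ry":0,"rz":0},{"dx":-0.74,"dy":-0.378,"dz":0,"rx":0,"ry":0,"rz":0},{"dx":-0.74,"dy":-0.378,"dz":0,"rx":0,"ry":0,"rz":0},{"dx":-0.74,"dy":-0.378,"dz":0,"rx":0,"ry":0,"rz":0}]'
python3 -m pendant '[{"dx":-0.9,"dy":-0.46,"dz":0,"rx":0,"ry":0,"rz":0},{"dx":-0.9,"dy":-0.46,"dz":0,"rx":0,"ry":0,"rz":0},{"dx":-0.9,"dy":-0.46,"dz":0,"rx":0,"ry":0,"rz":0},{"dx":-0.7,"dy":-0.36,"dz":0,"rx":0,"ry":0,"rz":0},{"dx":-0.3,"dy":-0.16,"dz":0,"rx":0,"ry":0,"rz":0}]'
python3 go.py 0.5248 0.0158 0.052 24.3
python3 - <<'E'
from h import *
print(plane("side",[[205.9,259.5]],.1236))
S=grab_frame("side")
cv2.imwrite("pics/o.png",cv2.resize(S[130:240,220:330],(600,600),interpolation=4)[:,:,::-1])
E
```

```text
clock: 7.12
eef_pos: [0.5288, 0.1387, 0.122]
tcp_rot: [-1.707, -2.636, 0.002]
force: [0.1, -0.6, -1.0]
finger_gap: 0.051
grip_force: 42.0
clock: 7.75
eef_pos: [0.5222, 0.0135, 0.1221]
tcp_rot: [-1.71, -2.634, 0.002]
force: [-0.2, 0.6, -1.5]
finger_gap: 0.0508
grip_force: 42.0
t 7.75 pos [0.5222 0.0135 0.1221] yaw 24.01 tilt 0.09 F [-0.22  0.56 -1.49] gap 0.0508 grip 42.0
todo now-axes dxyz rows [0.035 0.114 2.336] final axes [0.035 0.11  2.336] rot rows [-0.014 -0.001 -0.048]
[[0.53449103 0.26665001 0.1236    ]]
```

View pics/o.png

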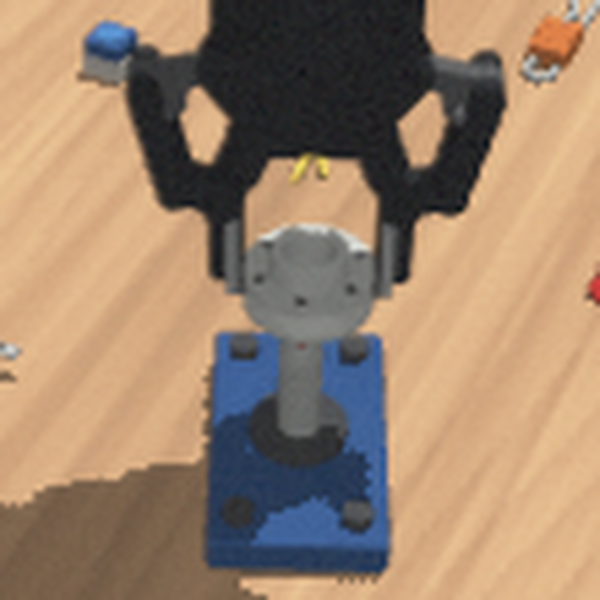

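The side crop shows the pulley above the pin, its hub top centre near (310,247) against the pin column at 300, so it looks slightly to the right. I'll check that against the pin's own projection.

Run:
```python
from h import *
k=110/600
f=lambda a,b:[220+a*k-.41,130+b*k-.41]
print("hub",plane("side",[f(310,247)],.120),"rim edges mid",plane("side",[f(309.5,285)],.110))
# pin axis: pin shaft centre low and mark at top, in side view
print("pin foot",plane("side",[f(298,432)],.0285),"mark",plane("side",[f(301,345)],.072))
# shoulder dark disc from first pictures
T=cv2.imread("top0raw.png")[:,:,::-1].copy()
m=mask(T,(0,0,0),(180,110,95),(246,205,268,232));c=big(m);q=plane("top",cv2.convexHull(c).reshape(-1,2),.024)[:,:2].astype(np.float32)*1000
print("shoulder top cam",cv2.minEnclosingCircle(q))
```

```text
hub [[0.5196084  0.01660099 0.12      ]] rim edges mid [[0.51512627 0.0262997  0.11      ]]
pin foot [[0.51751242 0.02734405 0.0285    ]] mark [[0.51993712 0.02151112 0.072     ]]
shoulder top cam ((524.6978759765625, 16.432552337646484), 21.04491424560547)
```

```bash
python3 -m pendant '[{"dx":0.02,"dy":0.085,"dz":0.3,"rx":0,"ry":0,"rz":-0.04},{"dx":0,"dy":0,"dz":0.25,"rx":0,"ry":0,"rz":0},{"dx":0,"dy":0,"dz":0.2,"rx":0,"ry":0,"rz":0},{"dx":0,"dy":0,"dz":0.2,"rx":0,"ry":0,"rz":0},{"dx":0,"dy":0,"dz":0,"rx":0,"ry":0,"rz":0}]'
python3 go.py 0.5242 0.0152 0.052 24.3
```

```text
clock: 8.43
eef_pos: [0.5245, 0.0163, 0.0936]
tcp_rot: [-1.702, -2.64, 0.002]
force: [-0.3, -1.3, -1.7]
finger_gap: 0.0508
grip_force: 42.0
t 8.425 pos [0.5245 0.0163 0.0936] yaw 24.37 tilt 0.08 F [-0.26 -1.28 -1.74] gap 0.0508 grip 42.0
todo now-axes dxyz rows [-0.031 -0.022  1.386] final axes [-0.031 -0.024  1.386] rot rows [-0.014 -0.001  0.012]
```

```bash
python3 -m pendant '[{"dx":0,"dy":0,"dz":0.2,"rx":0,"ry":0,"rz":0},{"dx":0,"dy":0,"dz":0.2,"rx":0,"ry":0,"rz":0},{"dx":0,"dy":0,"dz":0.2,"rx":0,"ry":0,"rz":0},{"dx":0,"dy":0,"dz":0.2,"rx":0,"ry":0,"rz":0},{"dx":0,"dy":0,"dz":0.1,"rx":0,"ry":0,"rz":0}]'
python3 go.py 0.5242 0.0152 0.052 24.3
```

```text
clock: 9.05
eef_pos: [0.5248, 0.0161, 0.0668]
tcp_rot: [-1.703, -2.64, 0.002]
force: [-3.0, -6.0, 0.9]
finger_gap: 0.0509
grip_force: 42.3
t 9.05 pos [0.5248 0.0161 0.0668] yaw 24.36 tilt 0.06 F [-2.98 -6.03  0.91] gap 0.0509 grip 42.3
todo now-axes dxyz rows [-0.021 -0.03   0.494] final axes [-0.021 -0.03   0.494] rot rows [-0.008  0.004  0.01 ]
```

```bash
python3 -m pendant '[{"dx":-0.025,"dy":-0.02,"dz":0.2,"rx":0,"ry":0,"rz":0},{"dx":0,"dy":0,"dz":0.15,"rx":0,"ry":0,"rz":0},{"dx":0,"dy":0,"dz":0.1,"rx":0,"ry":0,"rz":0},{"dx":0,"dy":0,"dz":0.04,"rx":0,"ry":0,"rz":0},{"dx":0,"dy":0,"dz":0,"rx":0,"ry":0,"rz":0}]'
python3 go.py 0.5242 0.0152 0.052 24.3
```

```text
clock: 9.68
eef_pos: [0.5248, 0.0161, 0.0524]
tcp_rot: [-1.702, -2.641, -0.0]
force: [-1.0, -2.9, -1.7]
finger_gap: 0.0511
grip_force: 42.0
t 9.675 pos [0.5248 0.0161 0.0524] yaw 24.39 tilt 0.02 F [-0.95 -2.91 -1.72] gap 0.0511 grip 42.0
todo now-axes dxyz rows [-0.019 -0.029  0.014] final axes [-0.019 -0.029  0.014] rot rows [ 0.002 -0.002  0.015]
```

```bash
python3 -m pendant '[{"dx":0,"dy":0,"dz":0.04,"rx":0,"ry":0,"rz":0},{"dx":0,"dy":0,"dz":0.04,"rx":0,"ry":0,"rz":0},{"dx":0,"dy":0,"dz":0.03,"rx":0,"ry":0,"rz":0},{"dx":0,"dy":0,"dz":0,"rx":0,"ry":0,"rz":0},{"dx":0,"dy":0,"dz":0,"rx":0,"ry":0,"rz":0}]'
python3 -m pendant '[{"dx":0,"dy":0,"dz":0,"rx":0,"ry":0,"rz":0},{"dx":0,"dy":0,"dz":0,"rx":0,"ry":0,"rz":0},{"dx":0,"dy":0,"dz":0,"rx":0,"ry":0,"rz":0},{"dx":0,"dy":0,"dz":-0.2,"rx":0,"ry":0,"rz":0},{"dx":0,"dy":0,"dz":-0.5,"rx":0,"ry":0,"rz":0}]' -1
python3 -m pendant '[{"dx":0,"dy":0,"dz":-0.9,"rx":0,"ry":0,"rz":0},{"dx":0,"dy":0,"dz":-1,"rx":0,"ry":0,"rz":0},{"dx":0,"dy":0,"dz":-1,"rx":0,"ry":0,"rz":0},{"dx":-0.5,"dy":0,"dz":-0.3,"rx":0,"ry":0,"rz":0},{"dx":-1,"dy":0,"dz":0,"rx":0,"ry":0,"rz":0}]'
python3 go.py 0.5235 -0.310 0.15 0
python3 - <<'E'
from h import *
S=grab_frame("side")
cv2.imwrite("pics/r.png",cv2.resize(S[150:250,220:330],(600,545),interpolation=4)[:,:,::-1])
E
```

```text
clock: 10.3
eef_pos: [0.5249, 0.0161, 0.052]
tcp_rot: [1.702, 2.64, -0.002]
force: [-9.3, -2.8, 21.2]
finger_gap: 0.0509
grip_force: 44.1
clock: 10.92
eef_pos: [0.5242, 0.016, 0.0704]
tcp_rot: [-1.701, -2.639, 0.001]
force: [0.3, 0.2, 0.3]
finger_gap: 0.0852
grip_force: 0.0
clock: 11.55
eef_pos: [0.5441, -0.0254, 0.1675]
tcp_rot: [1.698, 2.64, 0.001]
force: [-0.3, -1.0, -1.0]
finger_gap: 0.0854
grip_force: 0.0
t 11.55 pos [ 0.5441 -0.0254  0.1675] yaw 24.49 tilt 0.14 F [-0.25 -1.03 -1.02] gap 0.0854 grip 0.0
todo now-axes dxyz rows [-8.346 -4.56   0.592] final axes [-9.486 -0.688  0.585] rot rows [0.02  0.013 4.082]
```

View pics/r.png

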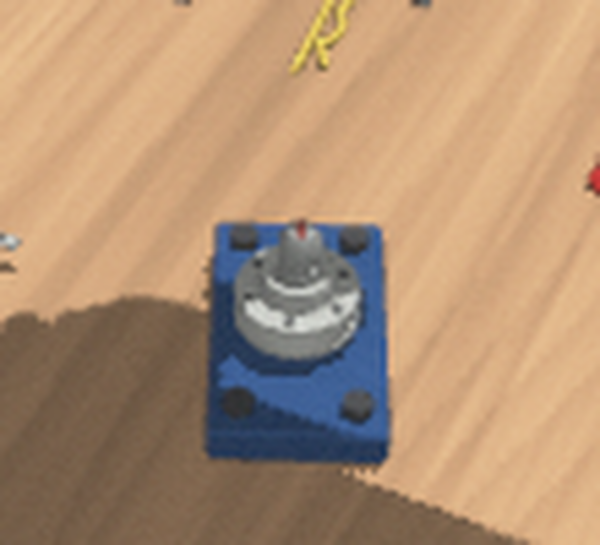

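The pulley sits level on the shoulder with the pin rising through its hub (pin top at (300,230) of the crop). Next I go to the clip.

```bash
python3 -m pendant '[{"dx":-0.913,"dy":-0.268,"dz":0.06,"rx":0,"ry":0,"rz":0.408},{"dx":-0.913,"dy":-0.268,"dz":0.06,"rx":0,"ry":0,"rz":0.408},{"dx":-0.913,"dy":-0.268,"dz":0.06,"rx":0,"ry":0,"rz":0.408},{"dx":-0.913,"dy":-0.268,"dz":0.06,"rx":0,"ry":0,"rz":0.408},{"dx":-0.913,"dy":-0.268,"dz":0.06,"rx":0,"ry":0,"rz":0.408}]'
python3 -m pendant '[{"dx":-0.913,"dy":-0.268,"dz":0.06,"rx":0,"ry":0,"rz":0.408},{"dx":-0.913,"dy":-0.268,"dz":0.06,"rx":0,"ry":0,"rz":0.408},{"dx":-0.913,"dy":-0.268,"dz":0.06,"rx":0,"ry":0,"rz":0.408},{"dx":-0.913,"dy":-0.268,"dz":0.06,"rx":0,"ry":0,"rz":0.408},{"dx":-0.913,"dy":-0.268,"dz":0.06,"rx":0,"ry":0,"rz":0.408}]'
python3 go.py 0.5235 -0.310 0.030 0
```

```text
clock: 12.22
eef_pos: [0.5509, -0.1696, 0.1571]
tcp_rot: [1.978, 2.441, -0.0]
force: [0.1, 0.2, 0.7]
finger_gap: 0.0855
grip_force: 0.0
clock: 12.85
eef_pos: [0.528, -0.3099, 0.1482]
tcp_rot: [2.227, 2.216, -0.0]
force: [0.9, 0.3, 0.1]
finger_gap: 0.0856
grip_force: 0.0
t 12.85 pos [ 0.528  -0.3099  0.1482] yaw -0.27 tilt 0.01 F [0.87 0.34 0.06] gap 0.0856 grip 0.0
todo now-axes dxyz rows [-3.00e-03 -1.50e-01  3.94e+00] final axes [-3.00e-03 -1.50e-01  3.94e+00] rot rows [ 0.     0.001 -0.045]
```

```bash
python3 -m pendant '[{"dx":0.07,"dy":-0.09,"dz":0.8,"rx":0,"ry":0,"rz":0},{"dx":0,"dy":0,"dz":0.8,"rx":0,"ry":0,"rz":0},{"dx":0,"dy":0,"dz":0.8,"rx":0,"ry":0,"rz":0},{"dx":0,"dy":0,"dz":0.6,"rx":0,"ry":0,"rz":0},{"dx":0,"dy":0,"dz":0.4,"rx":0,"ry":0,"rz":0}]' 0.15 60
python3 -m pendant '[{"dx":0,"dy":0,"dz":0.1,"rx":0,"ry":0,"rz":0},{"dx":0,"dy":0,"dz":0.1,"rx":0,"ry":0,"rz":0},{"dx":0,"dy":0,"dz":0.1,"rx":0,"ry":0,"rz":0},{"dx":0,"dy":0,"dz":0,"rx":0,"ry":0,"rz":0},{"dx":0,"dy":0,"dz":0,"rx":0,"ry":0,"rz":0}]'
python3 go.py 0.5253 -0.3125 0.030 0
python3 - <<'E'
from h import *
S=grab_frame("side")
cv2.imwrite("pics/k.png",cv2.resize(S[100:160,290:370],(800,600),interpolation=4)[:,:,::-1])
E
```

```text
clock: 13.48
eef_pos: [0.5254, -0.3063, 0.0453]
tcp_rot: [-2.224, -2.218, 0.0]
force: [0.6, -0.1, 0.5]
finger_gap: 0.0366
grip_force: 0.0
clock: 14.1
eef_pos: [0.526, -0.3061, 0.0376]
tcp_rot: [2.223, 2.219, 0.0]
force: [0.3, -0.6, 0.2]
finger_gap: 0.0363
grip_force: 0.0
t 14.1 pos [ 0.526  -0.3061  0.0376] yaw -0.1 tilt 0.03 F [ 0.27 -0.61  0.21] gap 0.0363 grip 0.0
todo now-axes dxyz rows [-0.214 -0.022  0.255] final axes [-0.214 -0.022  0.255] rot rows [ 0.004  0.004 -0.017]
```

View pics/k.png

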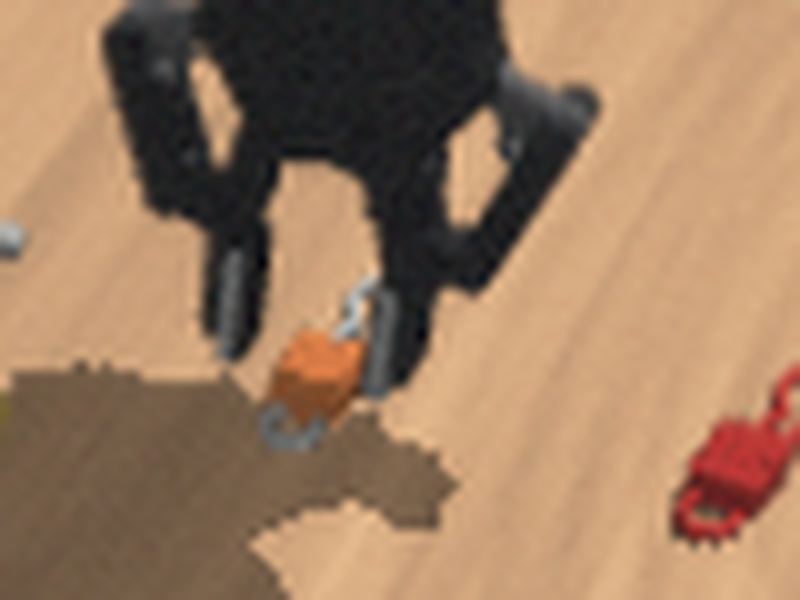

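The side crop shows the fingers on either side of the orange grip, and both stand clear of it. They need a small shift toward the leg tips before I go down and close.

```bash
python3 -m pendant '[{"dx":-0.18,"dy":-0.02,"dz":0,"rx":0,"ry":0,"rz":0},{"dx":0,"dy":0,"dz":0.06,"rx":0,"ry":0,"rz":0},{"dx":0,"dy":0,"dz":0.06,"rx":0,"ry":0,"rz":0},{"dx":0,"dy":0,"dz":0.06,"rx":0,"ry":0,"rz":0},{"dx":0,"dy":0,"dz":0,"rx":0,"ry":0,"rz":0}]'
python3 go.py 0.5253 -0.3125 0.030 0
```

```text
clock: 14.78
eef_pos: [0.5251, -0.3112, 0.0316]
tcp_rot: [-2.223, -2.219, 0.0]
force: [-0.3, -0.1, -0.2]
finger_gap: 0.0363
grip_force: 0.0
t 14.775 pos [ 0.5251 -0.3112  0.0316] yaw -0.09 tilt 0.02 F [-0.26 -0.06 -0.2 ] gap 0.0363 grip 0.0
todo now-axes dxyz rows [-0.044  0.008  0.055] final axes [-0.044  0.008  0.055] rot rows [-0.003 -0.002 -0.015]
```

```bash
python3 -m pendant '[{"dx":0,"dy":0,"dz":0,"rx":0,"ry":0,"rz":0},{"dx":0,"dy":0,"dz":0,"rx":0,"ry":0,"rz":0},{"dx":0,"dy":0,"dz":0,"rx":0,"ry":0,"rz":0},{"dx":0,"dy":0,"dz":0,"rx":0,"ry":0,"rz":0},{"dx":0,"dy":0,"dz":0,"rx":0,"ry":0,"rz":0}]' 1 80
python3 go.py 0.5253 -0.3125 0.12 24.3
```

```text
clock: 15.4
eef_pos: [0.5255, -0.3114, 0.0323]
tcp_rot: [2.223, 2.219, 0.0]
force: [-1.0, 0.3, 5.1]
finger_gap: 0.0187
grip_force: 78.8
t 15.4 pos [ 0.5255 -0.3114  0.0323] yaw -0.1 tilt 0.04 F [-0.99  0.25  5.07] gap 0.0187 grip 78.8
todo now-axes dxyz rows [-0.038 -0.004 -2.923] final axes [-0.032 -0.021 -2.923] rot rows [ 4.000e-03  4.000e-03 -4.066e+00]
```

```bash
python3 -m pendant '[{"dx":0,"dy":0,"dz":-0.3,"rx":0,"ry":0,"rz":0},{"dx":0,"dy":0,"dz":-0.8,"rx":0,"ry":0,"rz":0},{"dx":0,"dy":0,"dz":-1,"rx":0,"ry":0,"rz":0},{"dx":0,"dy":0,"dz":-1,"rx":0,"ry":0,"rz":0},{"dx":0,"dy":0,"dz":-0.6,"rx":0,"ry":0,"rz":0}]'
python3 -m pendant '[{"dx":0.956,"dy":0.112,"dz":0,"rx":0,"ry":0,"rz":-0.271},{"dx":0.956,"dy":0.112,"dz":0,"rx":0,"ry":0,"rz":-0.271},{"dx":0.956,"dy":0.112,"dz":0,"rx":0,"ry":0,"rz":-0.271},{"dx":0.956,"dy":0.112,"dz":0,"rx":0,"ry":0,"rz":-0.271},{"dx":0.956,"dy":0.112,"dz":0,"rx":0,"ry":0,"rz":-0.271}]'
python3 -m pendant '[{"dx":0.956,"dy":0.112,"dz":0,"rx":0,"ry":0,"rz":-0.271},{"dx":0.956,"dy":0.112,"dz":0,"rx":0,"ry":0,"rz":-0.271},{"dx":0.956,"dy":0.112,"dz":0,"rx":0,"ry":0,"rz":-0.271},{"dx":0.956,"dy":0.112,"dz":0,"rx":0,"ry":0,"rz":-0.271},{"dx":0.956,"dy":0.112,"dz":0,"rx":0,"ry":0,"rz":-0.271}]'
python3 -m pendant '[{"dx":0.956,"dy":0.112,"dz":0,"rx":0,"ry":0,"rz":-0.271},{"dx":0.956,"dy":0.112,"dz":0,"rx":0,"ry":0,"rz":-0.271},{"dx":0.956,"dy":0.112,"dz":0,"rx":0,"ry":0,"rz":-0.271},{"dx":0.956,"dy":0.112,"dz":0,"rx":0,"ry":0,"rz":-0.271},{"dx":0.956,"dy":0.112,"dz":0,"rx":0,"ry":0,"rz":-0.271}]'
python3 go.py 0.4842 0.1206 0.0858 24.3
```

```text
clock: 16.02
eef_pos: [0.5256, -0.3117, 0.1446]
tcp_rot: [2.222, 2.218, 0.0]
force: [0.8, 0.4, -1.2]
finger_gap: 0.0186
grip_force: 78.4
clock: 16.65
eef_pos: [0.5339, -0.1649, 0.1426]
tcp_rot: [-2.057, -2.374, 0.0]
force: [-0.1, 0.9, -0.7]
finger_gap: 0.0188
grip_force: 78.4
clock: 17.27
eef_pos: [0.5222, -0.0217, 0.1429]
tcp_rot: [1.885, 2.513, -0.0]
force: [0.3, 0.7, -0.5]
finger_gap: 0.0192
grip_force: 78.4
clock: 17.9
eef_pos: [0.4902, 0.119, 0.1429]
tcp_rot: [1.702, 2.641, 0.0]
force: [-0.1, -0.4, -0.5]
finger_gap: 0.0187
grip_force: 78.4
t 17.9 pos [0.4902 0.119  0.1429] yaw 24.39 tilt 0.01 F [-0.07 -0.38 -0.49] gap 0.0187 grip 78.4
todo now-axes dxyz rows [ 0.132 -0.159  1.904] final axes [ 0.132 -0.159  1.904] rot rows [0.001 0.001 0.016]
```

```bash
python3 -m pendant '[{"dx":0.13,"dy":-0.16,"dz":0.3,"rx":0,"ry":0,"rz":0},{"dx":0,"dy":0,"dz":0.6,"rx":0,"ry":0,"rz":0},{"dx":0,"dy":0,"dz":0.6,"rx":0,"ry":0,"rz":0},{"dx":0,"dy":0,"dz":0.4,"rx":0,"ry":0,"rz":0},{"dx":0,"dy":0,"dz":0,"rx":0,"ry":0,"rz":0}]'
python3 go.py 0.4842 0.1206 0.0858 24.3
python3 - <<'E'
from h import *
S=grab_frame("side");T=grab_frame("top")
cv2.imwrite("s1.png",S[:,:,::-1]);cv2.imwrite("t1.png",T[:,:,::-1])
# side crop x 230..320,y 170..260 ; top crop x 205..275,y 190..260
cv2.imwrite("pics/i.png",np.hstack([cv2.resize(S[175:235,240:300],(480,480),interpolation=4),cv2.resize(T[195:245,220:260][:, :32],(307,480),interpolation=4)])[:,:,::-1])
E
```

```text
clock: 18.52
eef_pos: [0.4839, 0.1181, 0.0844]
tcp_rot: [-1.704, -2.636, 0.003]
force: [0.6, -0.1, -0.5]
finger_gap: 0.0186
grip_force: 78.4
t 18.525 pos [0.4839 0.1181 0.0844] yaw 24.24 tilt 0.17 F [ 0.56 -0.1  -0.48] gap 0.0186 grip 78.4
todo now-axes dxyz rows [ 0.072  0.043 -0.048] final axes [ 0.072  0.043 -0.048] rot rows [-0.026 -0.012 -0.01 ]
```

View pics/i.png

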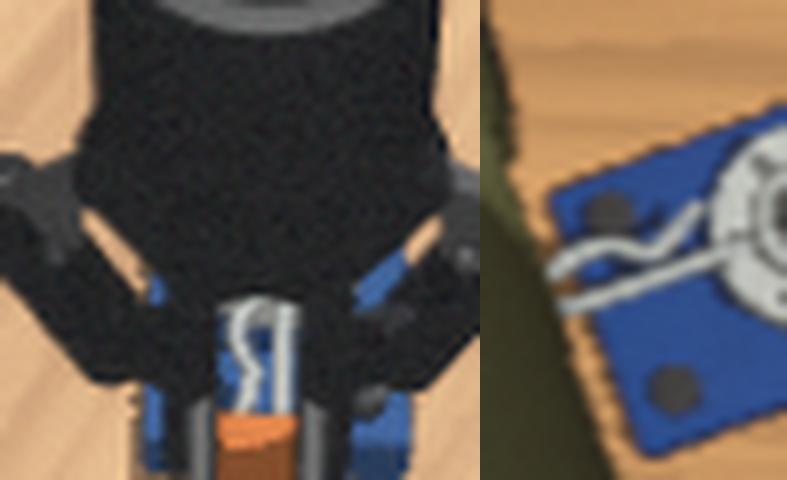

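The crop shows both legs pointing at the pin. The top half has the straight leg running from (570,304) to about (735,245), so I'll fit its line there and compare it with the pin axis.

```bash
cat > leg.py <<'E'
from h import *
import sys
def leg(T,z,p0,p1):
    # subpixel ridge across the straight leg between two rough pixels, on saturation (leg grey on blue/wood)
    s=cv2.cvtColor(T,cv2.COLOR_RGB2HSV)[:,:,1].astype(np.float32)
    p0,p1=np.array(p0,float),np.array(p1,float);d=(p1-p0)/np.linalg.norm(p1-p0);nv=np.array([-d[1],d[0]]);P=[]
    o=np.arange(-2,2.01,.1)
    for t in np.linspace(0,np.linalg.norm(p1-p0),15):
        q=(p0+t*d+o[:,None]*nv).astype(np.float32)
        v=cv2.remap(s,q[:,:1],q[:,1:],1).ravel();w=np.clip(v.max()-v-.4*(np.ptp(v)),0,None);P.append(p0+t*d+nv*(w@o)/w.sum())
    q=plane("top",P,z)[:,:2].astype(np.float32)*1000
    vx,vy,x,y=cv2.fitLine(q,cv2.DIST_HUBER,0,.01,.01).ravel();return np.array([vx,vy]),np.array([x,y]),q
E
python3 - <<'E'
from leg import *
T=cv2.imread("t1.png")[:,:,::-1].copy();f=lambda a,b:[220+(a-480)/9.6-.45,195+b/9.6-.45]
d,p,q=leg(T,.0546,f(585,299),f(690,265))
if d[0]<0:d=-d
print("dir deg from -y",np.degrees(np.arctan2(d[0],-d[1])),p)
ty=np.array([np.cos(np.radians(24.3)),np.sin(np.radians(24.3))]);n=np.array([d[1],-d[0]]) ;n=n*np.sign(n@ty)
for c in([525.0,16.4],[524.8,16.1],[524.7,16.4]):print("pin minus leg along tool y, mm",(np.array(c)-p)@n)
s=read_state();print("leg rel TCP along tooly",(p-s['eef_pos'][:2]*1000)@n)
print("tip", plane("top",[f(748,238),f(738,243)],.0546))
E
```

```text
dir deg from -y 26.91741 [505.67108  60.539  ]
pin minus leg along tool y, mm -2.7471537819270457
pin minus leg along tool y, mm -3.0612974813346634
pin minus leg along tool y, mm -3.0146517744425685
leg rel TCP along tooly -7.851840988485901
tip [[0.51798986 0.0338891  0.0546    ]
 [0.51657065 0.03629047 0.0546    ]]
```

Run:
```python
from leg import *
f=lambda a,b:[220+(a-480)/9.6-.45,195+b/9.6-.45]
T=np.mean([grab_frame("top") for _ in range(4)],0).astype(np.uint8)
print(read_state()['eef_pos'])
for a,b in(((585,299),(690,265)),((600,294),(710,257)),((575,302),(700,261))):
    d,p,q=leg(T,.0546,f(*a),f(*b));d=d*np.sign(d[0]);r=(q-p)@np.array([-d[1],d[0]])
    pt=p+d*((np.array([525,16.3])-p)@d);print(np.degrees(np.arctan2(d[0],-d[1])).round(2),r.round(2).tolist(),"at pin",pt)
# bracket long edges, initial image: fit lines to contour points along each long side at z=.018
T0=cv2.imread("top0raw.png")[:,:,::-1].copy()
c=big(mask(T0,(105,100,40),(130,255,255),(220,190,290,250)));q=plane("top",c.reshape(-1,2),.018)[:,:2]*1000
t=np.radians(24.3);e=np.array([np.sin(t),-np.cos(t)]);n=np.array([np.cos(t),np.sin(t)]);u=(q-[524.5,16.4])@e;v=(q-[524.5,16.4])@n
for sg in(1,-1):
    k=(sg*v>31)&(abs(u)<52);L=np.polyfit(u[k],v[k],1);print("edge",24.3+np.degrees(np.arctan(L[0])),L)
for sg in(1,-1):
    k=(sg*u>55)&(abs(v)<28);L=np.polyfit(v[k],u[k],1);print("end",24.3-np.degrees(np.arctan(L[0])),L)
```

```text
[0.48524965 0.11880494 0.08648368]
24.97 [0.44999998807907104, -0.07000000029802322, -0.019999999552965164, 0.009999999776482582, -0.15000000596046448, -0.11999999731779099, 0.10000000149011612, 0.14000000059604645, 0.20999999344348907, 0.3499999940395355, 0.36000001430511475, 0.12999999523162842, -0.14000000059604645, -0.25, -0.4000000059604645] at pin [526.68762995  17.08578771]
23.52 [-0.28999999165534973, -0.20999999344348907, -0.33000001311302185, -0.20999999344348907, 0.07999999821186066, 0.15000000596046448, 0.3499999940395355, 0.5400000214576721, 0.5600000023841858, 0.30000001192092896, 0.15000000596046448, 0.09000000357627869, -0.28999999165534973, -0.6000000238418579, -0.8899999856948853] at pin [525.61344212  16.56701744]
24.74 [-0.07999999821186066, 0.3499999940395355, -0.11999999731779099, -0.009999999776482582, -0.029999999329447746, -0.17000000178813934, 0.05999999865889549, 0.15000000596046448, 0.30000001192092896, 0.46000000834465027, 0.38999998569488525, 0.029999999329447746, -0.15000000596046448, -0.3700000047683716, -0.800000011920929] at pin [526.50103653  16.99162154]
edge 24.42676722392342 [2.21250905e-03 3.42829823e+01]
edge 24.289813351774885 [-1.77790553e-04 -3.52544358e+01]
end 24.630915637428046 [-5.77563164e-03  5.89445383e+01]
end 24.366719478607234 [-1.16447510e-03 -5.95420359e+01]
```

```bash
python3 -m pendant '[{"dx":0,"dy":-0.02,"dz":0.02,"rx":0,"ry":0,"rz":0},{"dx":-0.13,"dy":0,"dz":0,"rx":0,"ry":0,"rz":0},{"dx":-0.13,"dy":0,"dz":0,"rx":0,"ry":0,"rz":0},{"dx":-0.13,"dy":0,"dz":0,"rx":0,"ry":0,"rz":0},{"dx":-0.13,"dy":0,"dz":0,"rx":0,"ry":0,"rz":0}]'
python3 go.py 0.5095 0.0646 0.0858 24.3
```

```text
clock: 19.45
eef_pos: [0.4908, 0.1039, 0.0853]
tcp_rot: [1.705, 2.639, -0.0]
force: [-0.9, -0.1, -0.4]
finger_gap: 0.0186
grip_force: 78.4
t 19.45 pos [0.4908 0.1039 0.0853] yaw 24.27 tilt 0.01 F [-0.86 -0.12 -0.45] gap 0.0186 grip 78.4
todo now-axes dxyz rows [-1.45   0.031 -0.018] final axes [-1.45   0.031 -0.018] rot rows [-0.001  0.001 -0.005]
```

```bash
python3 -m pendant '[{"dx":-0.1,"dy":0.01,"dz":-0.01,"rx":0,"ry":0,"rz":0},{"dx":-0.1,"dy":0,"dz":0,"rx":0,"ry":0,"rz":0},{"dx":-0.1,"dy":0,"dz":0,"rx":0,"ry":0,"rz":0},{"dx":-0.1,"dy":0,"dz":0,"rx":0,"ry":0,"rz":0},{"dx":0,"dy":0,"dz":0,"rx":0,"ry":0,"rz":0}]'
python3 go.py 0.5095 0.0646 0.0858 24.3
```

```text
clock: 20.08
eef_pos: [0.496, 0.0933, 0.0856]
tcp_rot: [1.705, 2.639, 0.0]
force: [-0.2, -0.2, -0.3]
finger_gap: 0.0188
grip_force: 78.4
t 20.075 pos [0.496  0.0933 0.0856] yaw 24.27 tilt 0.01 F [-0.24 -0.24 -0.29] gap 0.0188 grip 78.4
todo now-axes dxyz rows [-1.056  0.018 -0.006] final axes [-1.056  0.018 -0.006] rot rows [ 0.001  0.001 -0.005]
```

```bash
python3 -m pendant '[{"dx":-0.13,"dy":0.01,"dz":0,"rx":0,"ry":0,"rz":0},{"dx":-0.13,"dy":0,"dz":0,"rx":0,"ry":0,"rz":0},{"dx":-0.13,"dy":0,"dz":0,"rx":0,"ry":0,"rz":0},{"dx":-0.13,"dy":0,"dz":0,"rx":0,"ry":0,"rz":0},{"dx":-0.13,"dy":0,"dz":0,"rx":0,"ry":0,"rz":0}]'
python3 go.py 0.5095 0.0646 0.0858 24.3
```

```text
clock: 20.7
eef_pos: [0.5053, 0.0751, 0.086]
tcp_rot: [1.703, 2.637, 0.001]
force: [3.6, 1.0, -0.6]
finger_gap: 0.0188
grip_force: 78.4
t 20.7 pos [0.5053 0.0751 0.086 ] yaw 24.3 tilt 0.14 F [ 3.6   0.96 -0.64] gap 0.0188 grip 78.4
todo now-axes dxyz rows [-0.376 -0.015  0.006] final axes [-0.376 -0.015  0.005] rot rows [0.016 0.016 0.   ]
```

```bash
python3 -m pendant '[{"dx":-0.13,"dy":0,"dz":0,"rx":0,"ry":0,"rz":0},{"dx":-0.13,"dy":0,"dz":0,"rx":0,"ry":0,"rz":0},{"dx":-0.12,"dy":0,"dz":0,"rx":0,"ry":0,"rz":0},{"dx":0,"dy":0,"dz":0,"rx":0,"ry":0,"rz":0},{"dx":0,"dy":0,"dz":0,"rx":0,"ry":0,"rz":0}]'
python3 go.py 0.5095 0.0646 0.0858 24.3
python3 - <<'E'
from h import *
T=grab_frame("top");cv2.imwrite("t2.png",T[:,:,::-1]);S=grab_frame("side");cv2.imwrite("s2.png",S[:,:,::-1])
m=mask(S,(3,150,60),(14,255,255),(230,170,310,270));print((m>0).sum(),plane("side",[cen(m)],.06))
m=mask(T,(3,150,60),(14,255,255),(200,180,290,250));print((m>0).sum())
E
```

```text
clock: 21.32
eef_pos: [0.5084, 0.0653, 0.0854]
tcp_rot: [-1.704, -2.638, 0.001]
force: [0.6, -0.6, -0.3]
finger_gap: 0.0189
grip_force: 78.4
t 21.325 pos [0.5084 0.0653 0.0854] yaw 24.28 tilt 0.05 F [ 0.61 -0.55 -0.31] gap 0.0189 grip 78.4
todo now-axes dxyz rows [-0.038  0.024 -0.014] final axes [-0.038  0.024 -0.014] rot rows [-0.009 -0.001 -0.003]
107 [[0.50682859 0.06500427 0.06      ]]
0
```

```bash
python3 -m pendant '[{"dx":-0.04,"dy":0,"dz":0,"rx":0,"ry":0,"rz":0},{"dx":0,"dy":0,"dz":0,"rx":0,"ry":0,"rz":0},{"dx":0,"dy":0,"dz":0,"rx":0,"ry":0,"rz":0},{"dx":0,"dy":0,"dz":0,"rx":0,"ry":0,"rz":0},{"dx":0,"dy":0,"dz":0,"rx":0,"ry":0,"rz":0}]'
python3 go.py 0.5095 0.0646 0.0858 24.3
```

```text
clock: 22.05
eef_pos: [0.5092, 0.0643, 0.0856]
tcp_rot: [1.704, 2.639, -0.0]
force: [0.7, 0.5, -0.2]
finger_gap: 0.0186
grip_force: 78.4
t 22.05 pos [0.5092 0.0643 0.0856] yaw 24.29 tilt 0.01 F [ 0.72  0.53 -0.2 ] gap 0.0186 grip 78.4
todo now-axes dxyz rows [ 0.005  0.011 -0.007] final axes [ 0.005  0.011 -0.007] rot rows [-0.001  0.001 -0.001]
```

Near-zero force at the seat position means the clip has snapped home. I'll release it and withdraw.

```bash
python3 -m pendant '[{"dx":0,"dy":0,"dz":0,"rx":0,"ry":0,"rz":0},{"dx":0,"dy":0,"dz":0,"rx":0,"ry":0,"rz":0},{"dx":0,"dy":0,"dz":0,"rx":0,"ry":0,"rz":0},{"dx":0,"dy":0,"dz":-0.2,"rx":0,"ry":0,"rz":0},{"dx":0,"dy":0,"dz":-0.4,"rx":0,"ry":0,"rz":0}]' -1
python3 -m pendant '[{"dx":0,"dy":0,"dz":-0.8,"rx":0,"ry":0,"rz":0},{"dx":0,"dy":0,"dz":-1,"rx":0,"ry":0,"rz":0},{"dx":0.5,"dy":0,"dz":-1,"rx":0,"ry":0,"rz":0},{"dx":1,"dy":0,"dz":-0.5,"rx":0,"ry":0,"rz":0},{"dx":1,"dy":0,"dz":0,"rx":0,"ry":0,"rz":0}]'
python3 -m pendant '[{"dx":1,"dy":0,"dz":0,"rx":0,"ry":0,"rz":0},{"dx":1,"dy":0,"dz":0,"rx":0,"ry":0,"rz":0},{"dx":1,"dy":0,"dz":0,"rx":0,"ry":0,"rz":0},{"dx":0.5,"dy":0,"dz":0,"rx":0,"ry":0,"rz":0},{"dx":0,"dy":0,"dz":0,"rx":0,"ry":0,"rz":0}]'
python3 - <<'E'
from h import *
T=grab_frame("top");S=grab_frame("side");cv2.imwrite("t3.png",T[:,:,::-1]);cv2.imwrite("s3.png",S[:,:,::-1])
P=[]
for n,f,b in(("top",T,(200,180,290,250)),("side",S,(230,170,320,270))):
    m=mask(f,(3,150,60),(14,255,255),b);print(n,(m>0).sum(),plane(n,[cen(m)],.0605));P.append([cen(m)])
print("grip",tri(*P),"expected",[.5248-.0204+.0055,.0161+.0451+.0025,.06])
# wire pixels: grey on top view beyond the pin along hole (tip expected at 40 mm past the pin)
t=np.radians(24.4);e=np.array([np.sin(t),-np.cos(t)]);n=np.array([np.cos(t),np.sin(t)])
p=camera_params("top");E=np.linalg.inv(p['extrinsics']);hs=cv2.cvtColor(T,cv2.COLOR_RGB2HSV)
for a in(28,32,36,39,42,45):
    row=[]
    for l in(-4,0,4,8,12,16):
        w=np.r_[np.array([.525,.0163])+(a*e+l*n)/1000,.056,1];c=E@w;u=p['cx']+p['fx']*c[0]/-c[2];v=p['cy']-p['fy']*c[1]/-c[2]
        row.append(int(hs[int(round(v)),int(round(u)),1]))
    print(a,row)
E
```

```text
clock: 22.68
eef_pos: [0.509, 0.0644, 0.1039]
tcp_rot: [-1.704, -2.639, 0.001]
force: [-0.5, 1.1, 0.5]
finger_gap: 0.0852
grip_force: 0.0
clock: 23.3
eef_pos: [0.4792, 0.1338, 0.2051]
tcp_rot: [1.703, 2.636, 0.004]
force: [-0.1, 0.4, -0.0]
finger_gap: 0.0854
grip_force: 0.0
clock: 23.92
eef_pos: [0.4351, 0.229, 0.2031]
tcp_rot: [1.701, 2.64, 0.0]
force: [0.6, -1.2, 0.3]
finger_gap: 0.0857
grip_force: 0.0
top 117 [[0.51003809 0.06395366 0.0605    ]]
side 36 [[0.4996917  0.08331662 0.0605    ]]
grip (array([0.51093713, 0.06451422, 0.03750158]), np.float64(0.005388992820744932)) expected [0.5099, 0.0637, 0.06]
28 [136, 29, 79, 147, 9, 25]
32 [155, 8, 18, 144, 88, 140]
36 [155, 33, 113, 157, 151, 113]
39 [155, 42, 48, 153, 153, 19]
42 [153, 115, 145, 152, 73, 34]
45 [152, 146, 153, 151, 133, 34]
```

```bash
python3 -c "
from rig import *
print(finish_job())"
```

```text
the job is handed in; nothing more can be done
None
```

The pulley is seated hub-up on the shoulder, the clip is through the cross-hole and snapped round the pin, both are released, and the job was handed in at about 24 s; the last top-camera check fits this, but a side-camera fix of the grip was unusable and no verdict came back.

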